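# Set a window stay to its last hole

### The job

Open the small steel window on the bench to its widest setting: take the brass stay by its knob, lift it off its pin, swing the sash out with it and drop the last hole, the one nearest the knob, over the pin until the bar lies fully down. Feel for the pin gently: do not press or drop the stay hard on it. Let go, and leave the other things on the bench where they are.

Things in the scene. Friction and masses are not known exactly. Their poses are not given: they have to be found in the camera images.
- frame: small steel window (night vent) standing on the bench, inside towards the robot: 368 mm wide, 270 mm high, grey steel frame, timber sill 75 mm deep, its top 55 mm above the bench. x axis: straight out of the window, away from the robot; y: along the sill, to the left seen from inside; z up. Origin: on the bench, straight below the middle of the pin plate's adjustment. Fixed
- pin_spot (a point): 62 mm above the window's origin, at the height of the collar the stay lies on; axes as the window's. The steel pin rises 10 mm above the collar, 8 mm thick, its last 1.5 mm tapering to 6.4 mm. Its plate is screwed to the sill through slots: the pin is fixed at y = 0 but may be up to 8 mm nearer or farther (x -8 to +8 mm) than this point, not measured, different each time
- sash_hinge (a point): a point on the vertical hinge axis of the sash, at bench height: 49.2 mm out and 193.6 mm left of the window's origin; axes as the window's
- sash (a joint): opening of the unglazed grey steel sash (300 mm wide, 1.3 kg), rad: 0 shut, about 0.40 at the start, grows as it swings out, away from the robot; stays where it is left (1 to 2 N at the stay moves it). The stay's pivot, from the hinge axis in the window's axes, at opening a: x = -24 cos a + 200 sin a, y = -24 sin a - 200 cos a (mm)
- stay: the brass stay, a flat bar 22 mm wide, 5 mm thick, about 0.24 kg, pivoted on the sash: it swings level and its knob end lifts; let go, it falls level. Origin: the pivot, at mid thickness, 64.5 mm above the bench; x axis along the bar from knob to pivot, z up. Distances from the pivot: slot 105 mm (the pin is in it at the start), a 10 mm hole 140 mm, last hole 175 mm, knob 240 mm
- stay_knob (a point): centre of the brass knob on the stay's free end: upright cylinder 18 mm across, 24 mm high, on a thin stem, from 6 mm to 30 mm above the bar's top face; the bar's neck below it is 12 mm wide. The point is 18 mm above the bar's top face, 240 mm from the pivot; axes as the stay's
- last_hole (a point): centre of the stay's last hole, nearest the knob, at the bar's underside: 175 mm from the pivot, 10 mm across; axes as the stay's
- slot (a point): centre of the stay's slot at the bar's underside: 105 mm from the pivot, 28 mm long, 10 mm wide; the pin stands loosely in it at the start; axes as the stay's
- file: flat hand file, 300 mm long with a blue handle, lying right of the window; origin under its middle
- screwdriver: black-handled screwdriver, 200 mm long, lying on the bench to the right of the window; origin under its middle
- spare_stay: spare dark steel stay, 200 x 20 x 5 mm bar with a small knob, lying flat on the bench near the window; not the one to be moved; origin under its middle
- screw_tray: open green metal tray of screws, 90 x 120 x 30 mm, on the bench near the window; origin under its middle
- square: try square with dark wooden stock and steel blade, about 110 x 180 mm, lying on the left; origin under the stock's middle
- tube_block: wooden tube block 100 x 55 x 40 mm with a 130 mm long steel tube in its notch, about 50 mm high, on the left; origin under its middle
- wax_tin: round closed aluminium tin, 73 mm across and 40 mm high, on the left; origin under its middle

How it is judged:
By the outcome, as a careful person would: the job done as asked, in the order asked, and still so for the second after the job is handed in, with the robot touching nothing.
It also fails if it takes over 51 s, if anything falls off the work surface, if the arm or the gripper's body presses on something with over 40 N, if the wrist force passes 120 N, or if a joint passes its speed limit or range.

### The arm

A 7-joint arm with a two-finger parallel gripper is mounted at the origin on the work surface. World frame = base frame: x ahead of the robot, y to its left, z up, the work surface at z = 0. Lengths are in m, angles in rad, forces in N, time in s.
With the tool pointing down it reaches from about 0.425 to 0.925 m from the base axis. Payload 6.8 kg.
Tool frame: the origin (TCP) lies on the mounting face of the last link; the fingertips stand 173 mm ahead of it and the grasp point (between the pads) lies 155 mm ahead of it (env.hold_point_z is the distance from the TCP to the grasp point, in m); y points along the fingers, z is the direction in which the jaws open and shut, and the axes are right-handed (so a half turn about y gives the same grasp; the last joint's range is limited). The gripper opens to 85 mm and grips with 20 to 120 N. Pads are 22 mm wide; open, the fingers measure 114 mm over their backs; the gripper's body (76 mm by 85 mm) begins 54 mm behind the grasp point. The pads swing forward as they close: fully open they stand 13 mm farther back than shut.
Start: joints at [1.001, 0.477, 0.022, 1.555, -0.011, 1.109, -0.083], TCP at [0.301, -0.604, 0.405] pointing down, gripper open.
Joint ranges: [-2.96, 2.96], [-0.34, 2.1], [-1.41, 1.46], [0.24, 2.44], [-1.37, 4.51], [0.17, 1.92], [-2.96, 2.96]. Speed limits (rad/s): [2.39, 2.39, 3.14, 3.14, 3.14, 3.14, 3.14].

### API

Orientations are given as a unit quaternion [w, x, y, z].
In Python, from bench import env gives the robot as it stands.
- The arm moves only by the tool apply_moves, never from a script. Its argument "deltas" is text: rows parted by semicolons, each of 5 numbers parted by spaces: the gripper's target within -1 to 1 (shut at 1, half-way at 0, fully open at -1), then the shift along the world's x, y, z in m, then the turn about the world's z in rad. A call has 1 to 12 rows; each row is the pose to reach, as a shift and turn from the pose commanded when the call began; what a row does not reach only later rows make up. A row lasts 1/10 s, in which the tool goes at most 50 mm and 8.59 degrees, less where a joint would pass 70% of its speed; a pose out of reach is approached as far as the arm can. A call with a gripper value outside its range is refused whole. The fingers move at their own pace and stop on an object; the grip force is fixed at half the most. Time passes only in rows, so rows that repeat a pose let the fingers close. It gives the time, the measured TCP pose, the force and the opening at its end, in the units of the state.
- env.sense(): the state, without advancing time (a new reading comes with each control period).
- env.grab_frame(name): name is "scene" or "side" or "wrist"; returns a dict with "image" (480x640x3 uint8, red, green, blue), "fx", "fy", "cx", "cy" (pixels), "R" (3x3) and "t" (3): a world point X has camera coordinates R X + t. Camera axes: x right, y down, z forward; pixel columns grow to the right and rows downward; lengths in m; the calibration is good to about 2 mm. A picture is of the moment at which its call begins. There is no depth.
- env.close_job(): hands the job in, once; it reports no verdict.
The state is a dict: "time": time; "qpos": joint angles; "qd": joint speeds; "effort": joint torques, N m; "position": TCP position; "ee_rot": TCP orientation; "contact_force": force on the tool from outside, world axes, zero at the start; "ft_torque": the same for the moment, N m; "opening": finger opening in m.
Only numpy, scipy, OpenCV 4.12 (cv2) and the standard library are available. Lean on these libraries where they do the work, as an engineer would, in place of code of your own. Each camera call takes 0.05 s, during which the arm holds its last target.

## Working session

There is one attempt and no reset: what is moved stays moved. The work goes in short steps, Python scripts to look and compute and a tool call to move; the robot and the scene stay as the last step left them, time stands still between calls to the robot, and variables do not carry over. Pictures are saved under pics/ and viewed, and the job is handed in when it is done.

Besides the shell and the picture viewer there is one more tool, called after ">>>" by a JSON object that holds its "name" and its "arguments". apply_moves: Moves the arm, as the interface text tells. Its arguments: {"type":"object","properties":{"deltas":{"type":"string"}},"required":["deltas"]}

```bash
mkdir -p pics; ls
python3 - <<'E'
from bench import env
import cv2,json,numpy as np
for n in ["scene","side","wrist"]:
    f=env.grab_frame(n); cv2.imwrite(f"pics/{n}0.png",f["image"][:,:,::-1])
    print(n,f["fx"],f["fy"],f["cx"],f["cy"],np.round(f["R"],4).tolist(),np.round(f["t"],4).tolist())
print(env.sense(), env.hold_point_z)
E
```

```text
pics
scene 467.0887473844289 467.0887473844289 317.9601186516088 251.37836432104555 [[-0.143, 0.9896, -0.0134], [0.7946, 0.1067, -0.5976], [-0.59, -0.0961, -0.8017]] [0.098, -0.3686, 1.5335]
side 458.2530416327397 458.2530416327397 323.7211397772177 242.30101218916295 [[-0.7593, -0.6504, -0.0198], [-0.479, 0.5792, -0.6597], [0.4405, -0.4914, -0.7513]] [0.4113, 0.3242, 0.888]
wrist 369.97492585837637 369.97492585837637 319.4205096343875 238.93822908722214 [[0.4451, -0.8955, -0.0018], [-0.8474, -0.4218, 0.3225], [-0.2895, -0.142, -0.9466]] [-0.6745, -0.0408, 0.3821]
{'time': 0.15, 'qpos': array([ 1.00090656,  0.47763352,  0.02234541,  1.55618142, -0.01150676,
        1.1092617 , -0.0830852 ]), 'qd': array([ 6.45079961e-04, -1.97694584e-03, -4.14984112e-04, -3.71054630e-03,
       -3.48390588e-04,  3.60115327e-05,  4.20278089e-04]), 'effort': array([ 3.11979478e-03, -5.96920431e+01,  1.61034342e+00, -2.81492168e+01,
        1.26315106e-02,  6.49713664e-03,  2.23917141e-05]), 'position': array([ 0.3006747 , -0.60411987,  0.40395136]), 'ee_rot': array([ 0.16169147, -0.1619709 ,  0.68879749, -0.6878803 ]), 'contact_force': array([-0.41792776, -0.23003513, -0.4158639 ]), 'ft_torque': array([0.01875942, 0.00143296, 0.05044777]), 'opening': 0.08502645824317824} 0.1547
```

View pics/scene0.png

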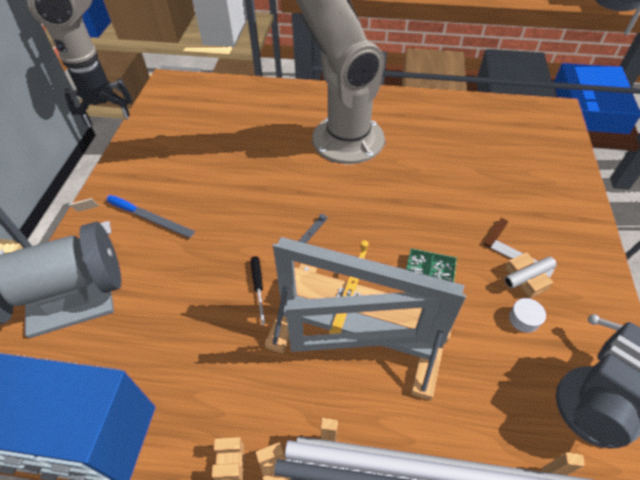

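View pics/side0.png

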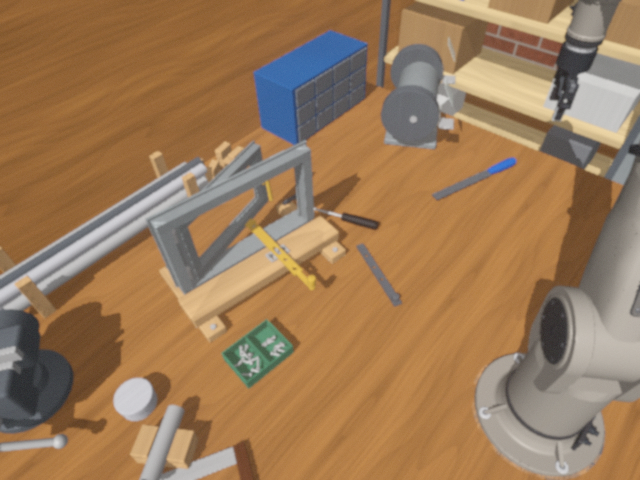

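View pics/wrist0.png

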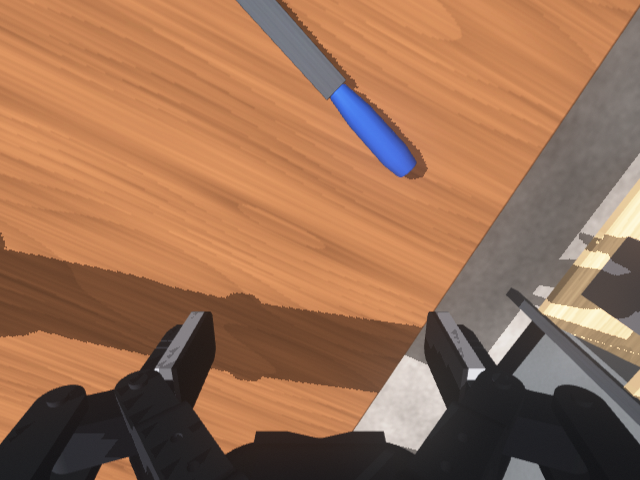

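Run:
```python
import cv2
a=cv2.imread("pics/side0.png")[130:350,140:400]; cv2.imwrite("pics/side0c.png",cv2.resize(a,None,fx=3,fy=2.7,interpolation=cv2.INTER_CUBIC)) if 0 else cv2.imwrite("pics/side0c.png",cv2.resize(a,None,fx=2.7,fy=2.7,interpolation=cv2.INTER_CUBIC))
a=cv2.imread("pics/scene0.png")[200:410,230:480]; cv2.imwrite("pics/scene0c.png",cv2.resize(a,None,fx=2.8,fy=2.8,interpolation=cv2.INTER_CUBIC))
```

```text
(no output)
```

View pics/side0c.png

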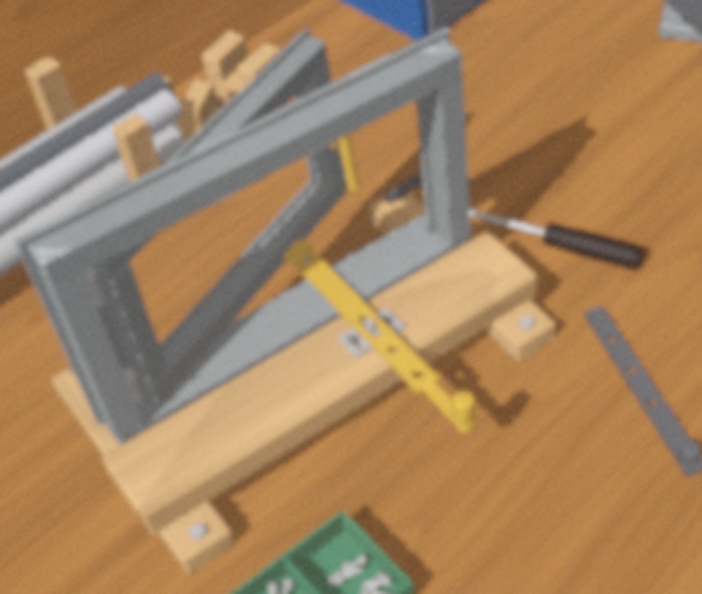

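View pics/scene0c.png

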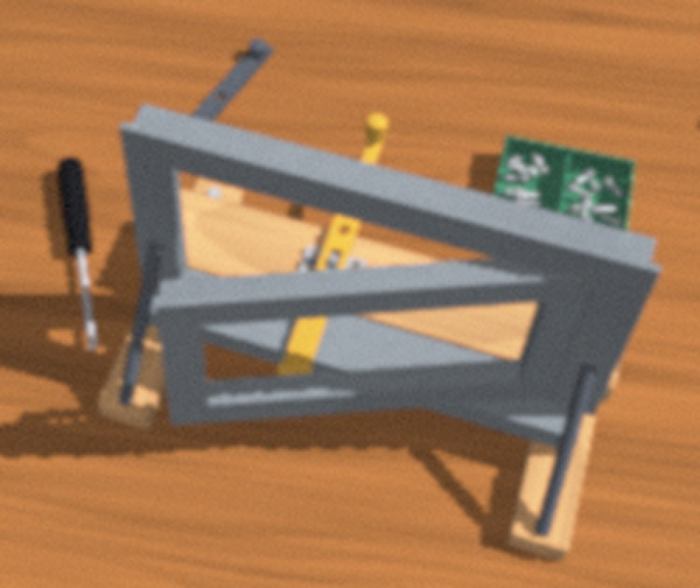

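```bash
cat > h.py <<'E'
import numpy as np,cv2
from bench import env
from scipy.optimize import least_squares
from scipy.spatial.transform import Rotation as Ro
def cam(n):
    f=env.grab_frame(n); return f
def proj(f,X):
    c=np.asarray(f["R"])@np.asarray(X)+f["t"]; return np.array([f["fx"]*c[0]/c[2]+f["cx"],f["fy"]*c[1]/c[2]+f["cy"]])
def onz(f,uv,z):
    R=np.asarray(f["R"]);C=-R.T@f["t"]; d=R.T@np.array([(uv[0]-f["cx"])/f["fx"],(uv[1]-f["cy"])/f["fy"],1]); return C+d*(z-C[2])/d[2]
def tri(obs,x0=(0.6,0,0.08)):
    return least_squares(lambda X:np.concatenate([proj(f,X)-uv for f,uv in obs]),x0)
def ee():
    s=env.sense(); q=s["ee_rot"]; return s["position"],Ro.from_quat([q[1],q[2],q[3],q[0]]).as_matrix()
E
python3 - <<'E'
from h import *
s=cam("side");c=cam("scene");w=cam("wrist")
S=lambda u,v:np.array([u/2.7+140,v/2.7+130]);C=lambda u,v:np.array([u/2.8+230,v/2.8+200])
for n,a,b,z in [("knob",S(463,405),C(376,122),.085),("pin",S(372,325),C(334,262),.072),("pivot",S(300,255),C(292,372),.067),
  ("topR",S(450,35),C(140,108),.27),("topL",S(25,245),C(655,245),.27)]:
    r=tri([(s,a),(c,b)]);print(n,r.x.round(4),"res",r.fun.round(2),"onz",onz(s,a,z).round(4),onz(c,b,z).round(4))
print("sill",onz(s,S(152,520),.055),onz(s,S(537,280),.055))
p,R=ee(); print(p,R.round(3)); Rw=np.asarray(w["R"]); Cw=-Rw.T@w["t"]; print("cam in tcp",R.T@(Cw-p),(R.T@Rw.T).round(3), "cam",Cw)
E
```

```text
knob [0.495  0.0912 0.0889] res [ 0.41 -0.26  0.47  0.31] onz [0.4973 0.0902 0.085 ] [0.4912 0.09   0.085 ]
pin [0.6278 0.0663 0.0639] res [-0.47  0.28 -0.46 -0.29] onz [0.6222 0.0694 0.072 ] [0.6335 0.0677 0.072 ]
pivot [0.7366 0.0462 0.0657] res [ 0.56 -0.32  0.49  0.3 ] onz [0.7358 0.0485 0.067 ] [0.7367 0.045  0.067 ]
topR [ 0.6515 -0.0783  0.2789] res [-0.27  0.21 -0.24 -0.2 ] onz [ 0.6599 -0.0879  0.27  ] [ 0.6451 -0.0797  0.27  ]
topL [0.7201 0.2818 0.2785] res [ 1.14 -0.48  1.12  0.48] onz [0.7298 0.2807 0.27  ] [0.7136 0.2821 0.27  ]
sill [0.6261831  0.31370524 0.055     ] [ 0.55503539 -0.0746226   0.055     ]
[ 0.30072058 -0.60421717  0.4043754 ] [[-0.895 -0.     0.446]
 [-0.446  0.001 -0.895]
 [ 0.    -1.    -0.001]]
cam in tcp [-0.0842656   0.0303084   0.00049253] [[ 0.001  0.947  0.322]
 [ 0.    -0.322  0.947]
 [ 1.    -0.    -0.001]] cam [ 0.37636879 -0.56709502  0.37406324]
```

>>> {"name": "apply_moves", "arguments": {"deltas": "-1 0.008 0.029 0 0.1; -1 0.016 0.058 0 0.2; -1 0.024 0.087 0 0.3; -1 0.032 0.116 0 0.4; -1 0.04 0.145 0 0.5; -1 0.048 0.174 0 0.6; -1 0.056 0.203 0 0.7; -1 0.064 0.232 0 0.8; -1 0.072 0.261 0 0.9; -1 0.08 0.29 0 1.0; -1 0.088 0.319 0 1.1; -1 0.096 0.348 0 1.2"}}

```text
time: 1.5
position: [0.3969, -0.2551, 0.4049]
ee_rot: [-0.523, 0.523, -0.476, 0.476]
contact_force: [-0.2, 0.2, 0.4]
opening: 0.0851
```

>>> {"name": "apply_moves", "arguments": {"deltas": "-1 0.008 0.029 0 0.11; -1 0.016 0.058 0 0.22; -1 0.024 0.087 0 0.33; -1 0.032 0.116 0 0.44; -1 0.04 0.145 0 0.54; -1 0.048 0.174 0 0.65; -1 0.056 0.203 0 0.76; -1 0.064 0.232 0 0.87; -1 0.072 0.261 0 0.98; -1 0.08 0.29 0 1.09; -1 0.09 0.319 0 1.19; -1 0.098 0.347 0 1.29"}}

```text
time: 2.7
position: [0.4951, 0.0918, 0.4049]
ee_rot: [-0.704, 0.704, -0.065, 0.066]
contact_force: [0.3, 0.0, 0.2]
opening: 0.0851
```

Run:
```python
from h import *
w=cam("wrist"); cv2.imwrite("pics/w1.png",w["image"][:,:,::-1]); p,R=ee(); print(p,R.round(3),env.sense()["qpos"].round(2))
```

```text
[0.4955277  0.09663345 0.40546044] [[ 0.985  0.002  0.175]
 [-0.175  0.004  0.985]
 [ 0.002 -1.     0.004]] [ 0.34  0.28 -0.76  1.92  0.22  1.03  0.87]
```

View pics/w1.png

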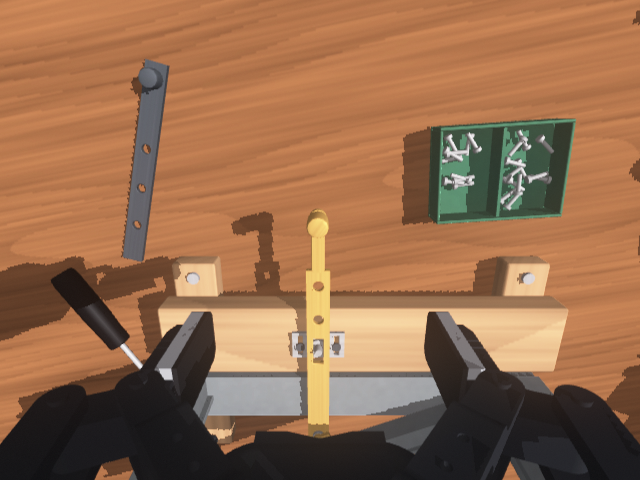

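Run:
```python
from h import *
import pickle
w=cam("wrist");w=cam("wrist"); pickle.dump(w,open("w2.pkl","wb")); a=w["image"][200:440,270:370,::-1]; cv2.imwrite("pics/w2.png",cv2.resize(a,None,fx=2.5*2.5/2.5,fy=2.5,interpolation=cv2.INTER_CUBIC)); 
a=w["image"][300:440,250:390,::-1]; cv2.imwrite("pics/w2b.png",cv2.resize(a,None,fx=4.2,fy=4.2,interpolation=cv2.INTER_CUBIC)); print(ee()[0])
```

```text
[0.49483756 0.09250251 0.40482046]
```

View pics/w2.png

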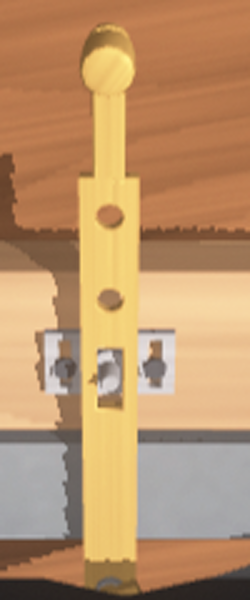

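View pics/w2b.png

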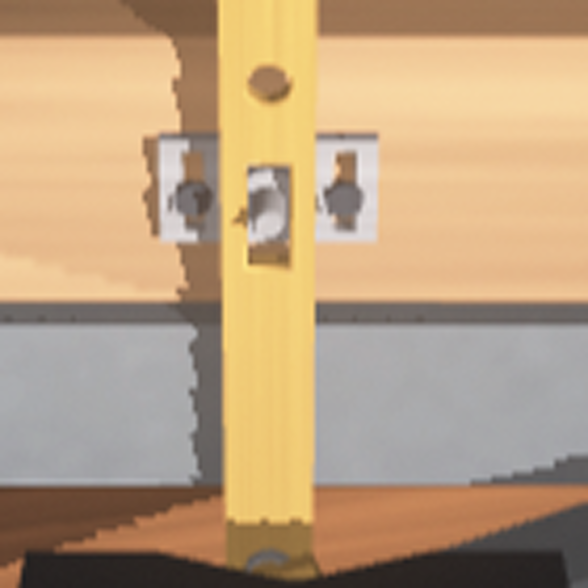

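>>> {"name": "apply_moves", "arguments": {"deltas": "-1 0.012 -0.002 -0.025 0; -1 0.025 -0.005 -0.05 0; -1 0.037 -0.007 -0.075 0; -1 0.049 -0.009 -0.1 0; -1 0.049 -0.009 -0.1 0; -1 0.049 -0.009 -0.1 0; -1 0.049 -0.009 -0.1 0"}}

```text
time: 3.55
position: [0.5436, 0.0816, 0.306]
ee_rot: [0.704, -0.704, 0.067, -0.068]
contact_force: [0.4, 0.9, 0.3]
opening: 0.0855
```

Run:
```python
from h import *
import pickle
w=cam("wrist"); pickle.dump(w,open("w3.pkl","wb")); cv2.imwrite("pics/w3.png",w["image"][:,:,::-1]); a=w["image"][300:440,250:390,::-1]; cv2.imwrite("pics/w3b.png",cv2.resize(a,None,fx=4.2,fy=4.2,interpolation=cv2.INTER_CUBIC)); print(ee()[0])
w=pickle.load(open("w2.pkl","rb"));a=w["image"][335:370,295:340,::-1]; cv2.imwrite("pics/w2c.png",cv2.resize(a,None,fx=12,fy=12,interpolation=cv2.INTER_CUBIC))
```

```text
[0.54368655 0.08172702 0.30614206]
```

View pics/w3.png

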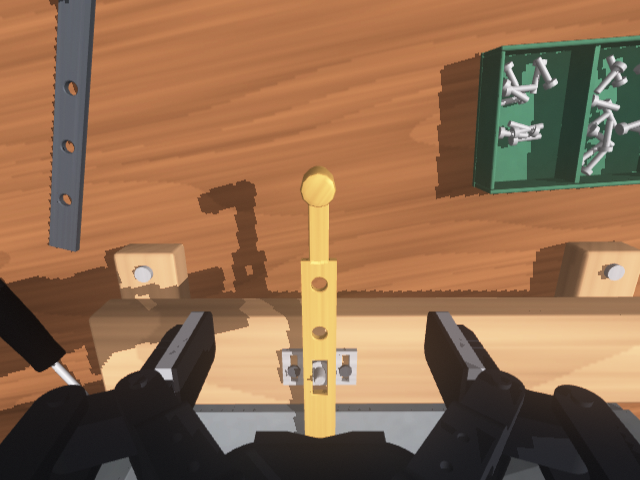

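View pics/w3b.png

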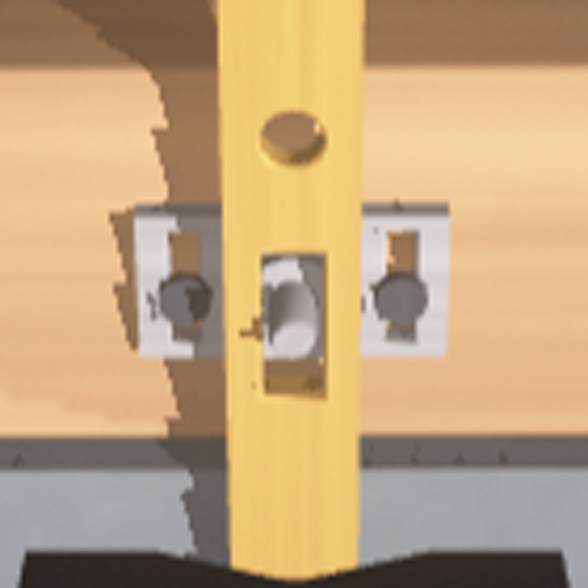

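View pics/w2c.png

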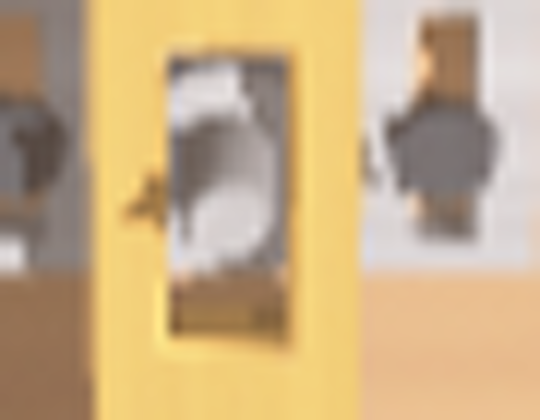

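Run:
```python
from h import *
import pickle
w3=pickle.load(open("w3.pkl","rb"));w2=pickle.load(open("w2.pkl","rb"))
B=lambda u,v:np.array([250+(u+.5)/4.2-.5,300+(v+.5)/4.2-.5])
C=lambda u,v:np.array([295+(u+.5)/12-.5,335+(v+.5)/12-.5])
A=lambda u,v:np.array([270+(u+.5)/2.5-.5,200+(v+.5)/2.5-.5])
pts={"pin":(B(295,333),C(228,220),.072),"mid":(B(294,138),A(110,299),.067),"last":(np.array([319,284.]),A(110,216),.067),"knob":(np.array([318,188.]),A(109,70),.097),"slot":(B(295,326),A(110,378),.067),"scrL":(B(185,298),C(20,148),.0585),"scrR":(B(402,296),C(443,145),.0585)}
for n,(a,b,z) in pts.items():
    print(n,onz(w3,a,z).round(4)[:2],onz(w2,b,z).round(4)[:2],tri([(w3,a),(w2,b)]).x.round(4))
```

```text
pin [0.629  0.0658] [0.6299 0.0654] [0.6366 0.0642 0.0626]
mid [0.5969 0.0718] [0.5965 0.0718] [0.5919 0.0728 0.0749]
last [0.5626 0.0781] [0.5623 0.0783] [0.5768 0.0753 0.037 ]
knob [0.4976 0.0902] [0.4981 0.0905] [0.497  0.0904 0.1005]
slot [0.6317 0.0653] [0.6312 0.0652] [0.6284 0.0659 0.0711]
scrL [0.6294 0.0469] [0.6293 0.0476] [0.6264 0.048  0.0625]
scrR [0.6359 0.0828] [0.6355 0.0824] [0.632  0.083  0.0635]
```

>>> {"name": "apply_moves", "arguments": {"deltas": "-1 -0.023 0.004 0 0; -1 -0.046 0.008 0 0; -1 -0.046 0.008 -0.015 0; -1 -0.046 0.008 -0.03 0; -1 -0.046 0.008 -0.045 0; -1 -0.046 0.008 -0.055 0; -1 -0.046 0.008 -0.062 0; -1 -0.046 0.008 -0.062 0; -1 -0.046 0.008 -0.062 0"}}

```text
time: 4.5
position: [0.498, 0.0899, 0.2426]
ee_rot: [0.704, -0.704, 0.067, -0.067]
contact_force: [-0.4, -0.1, -0.3]
opening: 0.0853
```

Run:
```python
from h import *
w=cam("wrist"); cv2.imwrite("pics/w4.png",w["image"][:,:,::-1]); s=cam("side"); a=s["image"][190:340,230:430,::-1]; cv2.imwrite("pics/s4.png",cv2.resize(a,None,fx=4,fy=4,interpolation=cv2.INTER_CUBIC)); print(ee()[0])
from scipy.optimize import brentq
yaw=-.183; X=np.array([np.cos(yaw),np.sin(yaw)]);Y=np.array([-X[1],X[0]])
O=np.array([.6325,.065]); pin=np.array([.6294,.0656])
H=O+.0492*X+.1936*Y
def piv(a): return H+(-.024*np.cos(a)+.2*np.sin(a))*X+(-.024*np.sin(a)-.2*np.cos(a))*Y
print("piv.4",piv(.4),"bar-est",np.array([.4978,.0904])+.24*X, np.linalg.norm(piv(.4)-pin))
a=brentq(lambda a:np.linalg.norm(piv(a)-pin)-.175,.4,1.2); P=piv(a); u=(pin-P)/.175
print(a,P,"knob",P+.24*u,"baryaw",np.arctan2(*(-u)[::-1]))
```

```text
[0.4980849  0.08983184 0.24310491]
piv.4 [0.7357329 0.0459371] bar-est [0.73379252 0.04672473] 0.10813563070450977
0.7561413720641759 [0.80439983 0.06535896] knob [0.56440006 0.06568953] baryaw -0.001377344588321976
```

View pics/w4.png

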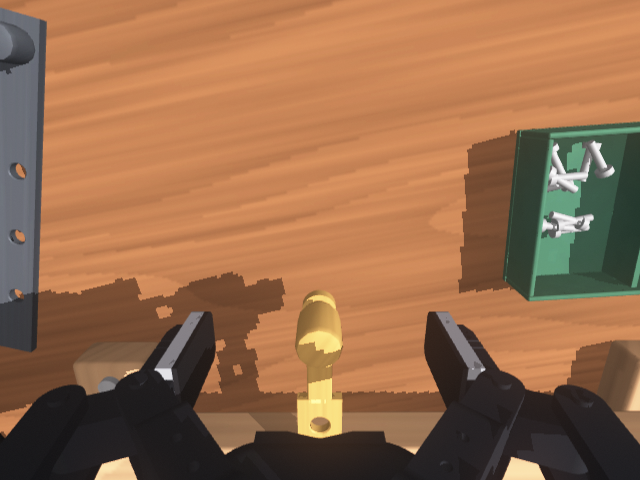

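View pics/s4.png

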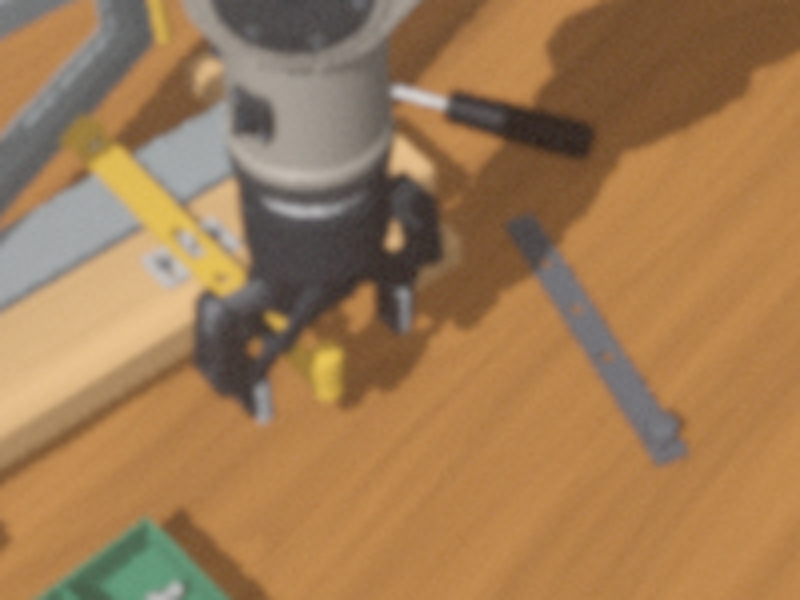

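>>> {"name": "apply_moves", "arguments": {"deltas": "1 0 0 0 0; 1 0 0 0 0; 1 0 0 0 0; 1 0 0 0 0; 1 0 0 0 0; 1 0 0 0 0; 1 0 0 0 0; 1 0 0 0 0; 1 0 0 0 0; 1 0 0 0 0"}}

```text
time: 5.6
position: [0.4978, 0.0897, 0.2427]
ee_rot: [-0.704, 0.704, -0.067, 0.067]
contact_force: [-0.8, -0.3, 2.1]
opening: 0.0158
```

Run:
```python
from h import *
w=cam("wrist"); cv2.imwrite("pics/w5.png",w["image"][:,:,::-1]); s=cam("side"); a=s["image"][190:340,230:430,::-1]; cv2.imwrite("pics/s5.png",cv2.resize(a,None,fx=4,fy=4,interpolation=cv2.INTER_CUBIC)); print(ee()[0],env.sense()["contact_force"])
```

```text
[0.49778077 0.08968185 0.24275279] [-0.39509052 -0.55163063  1.36336189]
```

View pics/w5.png

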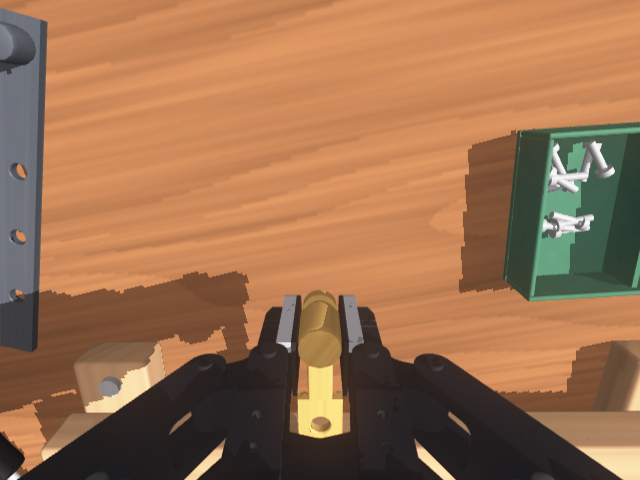

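View pics/s5.png

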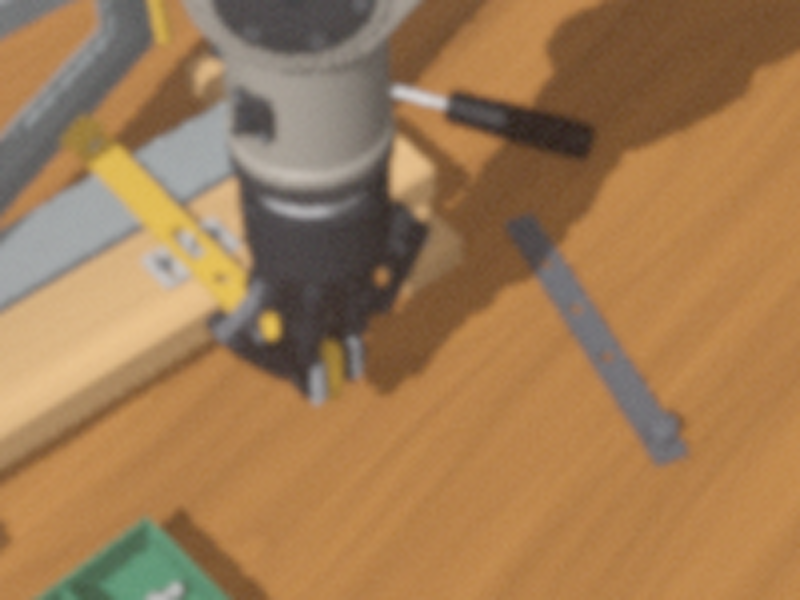

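>>> {"name": "apply_moves", "arguments": {"deltas": "1 0.0005 0 0.005 0; 1 0.001 0 0.01 0; 1 0.0018 0 0.015 0; 1 0.0025 -0.0005 0.02 0; 1 0.003 -0.0005 0.025 0; 1 0.0042 -0.001 0.03 0; 1 0.005 -0.001 0.034 0; 1 0.005 -0.001 0.034 0; 1 0.005 -0.001 0.034 0"}}

```text
time: 6.6
position: [0.5027, 0.0886, 0.2767]
ee_rot: [-0.704, 0.704, -0.067, 0.067]
contact_force: [1.1, -0.1, -3.7]
opening: 0.016
```

Run:
```python
from h import *
w=cam("wrist"); cv2.imwrite("pics/w6.png",w["image"][:,:,::-1]); s=cam("side"); a=s["image"][150:300,200:400,::-1]; cv2.imwrite("pics/s6.png",cv2.resize(a,None,fx=4,fy=4,interpolation=cv2.INTER_CUBIC)); print(ee()[0],env.sense()["contact_force"])
```

```text
[0.50272702 0.08861231 0.27653568] [ 0.62875829  0.18326849 -4.3537434 ]
```

View pics/w6.png

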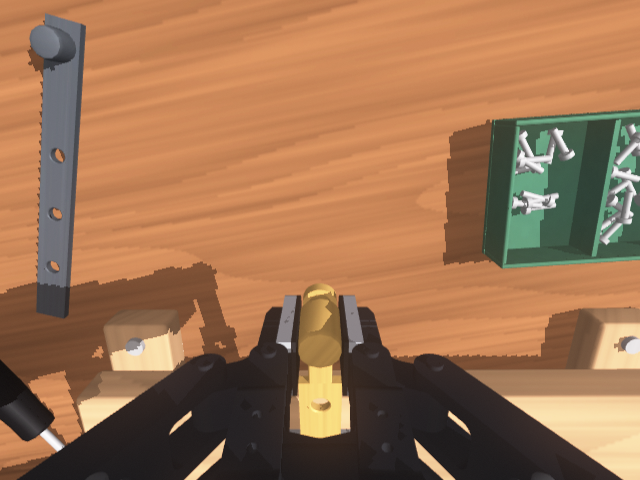

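View pics/s6.png

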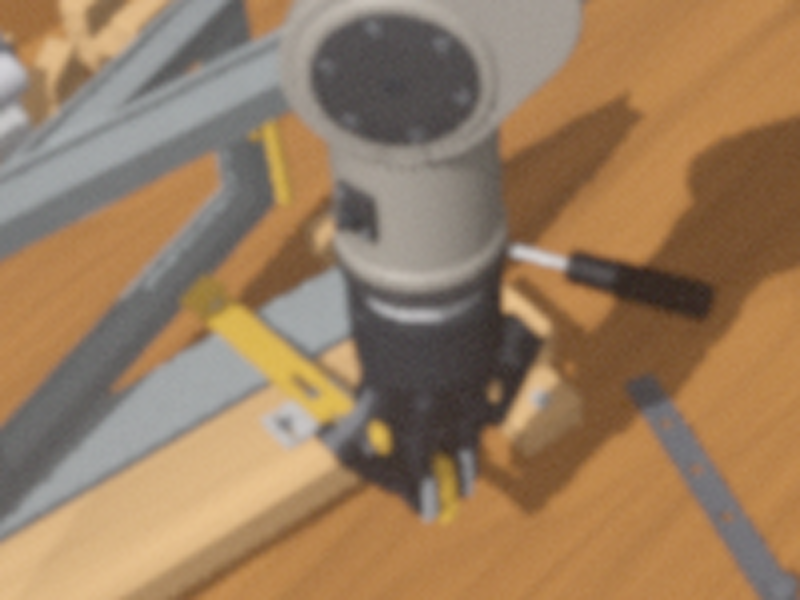

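```bash
cat > k.py <<'E'
from h import *
yaw=-.183; X=np.array([np.cos(yaw),np.sin(yaw)]);Y=np.array([-X[1],X[0]])
O=np.array([.6325,.065]); pin=np.array([.6294,.0656])
H=O+.0492*X+.1936*Y
def piv(a): return H+(-.024*np.cos(a)+.2*np.sin(a))*X+(-.024*np.sin(a)-.2*np.cos(a))*Y
def knob(a,y,h):
    t=np.arcsin(h/.24); r=.24*np.cos(t)-.0205*np.sin(t)
    return piv(a)-r*np.array([np.cos(y),np.sin(y)])
E
python3 - <<'E'
from k import *
k0=knob(.4,-.183,.034)
for i in range(1,12):
    f=i/11; f=f*f*(3-2*f)
    a=.4+f*.356; y=-.183*(1-f); d=knob(a,y,.034)-k0
    print(np.round(d,4),round(.183*f,3))
E
```

```text
[ 0.0015 -0.0008] 0.004
[ 0.0056 -0.003 ] 0.016
[ 0.0117 -0.006 ] 0.033
[ 0.0193 -0.0095] 0.055
[ 0.0278 -0.013 ] 0.079
[ 0.0367 -0.0161] 0.104
[ 0.0452 -0.0188] 0.128
[ 0.0529 -0.0208] 0.15
[ 0.0591 -0.0222] 0.167
[ 0.0632 -0.023 ] 0.179
[ 0.0647 -0.0233] 0.183
```

>>> {"name": "apply_moves", "arguments": {"deltas": "1 0.0015 -0.001 0 0.004; 1 0.004 -0.002 0 0.011; 1 0.007 -0.0035 0 0.02; 1 0.0105 -0.0055 0 0.03; 1 0.014 -0.007 0 0.04; 1 0.0175 -0.0085 0 0.05; 1 0.021 -0.01 0 0.06; 1 0.0245 -0.0115 0 0.07; 1 0.028 -0.013 0 0.08; 1 0.031 -0.014 0 0.088; 1 0.033 -0.015 0 0.094; 1 0.033 -0.015 0 0.094"}}

```text
time: 7.9
position: [0.5363, 0.0736, 0.2768]
ee_rot: [0.706, -0.706, 0.034, -0.034]
contact_force: [0.0, -0.5, -4.7]
opening: 0.0162
```

Run:
```python
from h import *
w=cam("wrist"); cv2.imwrite("pics/w7.png",w["image"][:,:,::-1]); s=cam("side"); a=s["image"][130:300,180:400,::-1]; cv2.imwrite("pics/s7.png",cv2.resize(a,None,fx=3.5,fy=3.5,interpolation=cv2.INTER_CUBIC)); print(ee()[0],env.sense()["contact_force"])
```

```text
[0.53619627 0.07365665 0.27688553] [ 1.99373354 -0.5735812  -4.9035191 ]
```

View pics/w7.png

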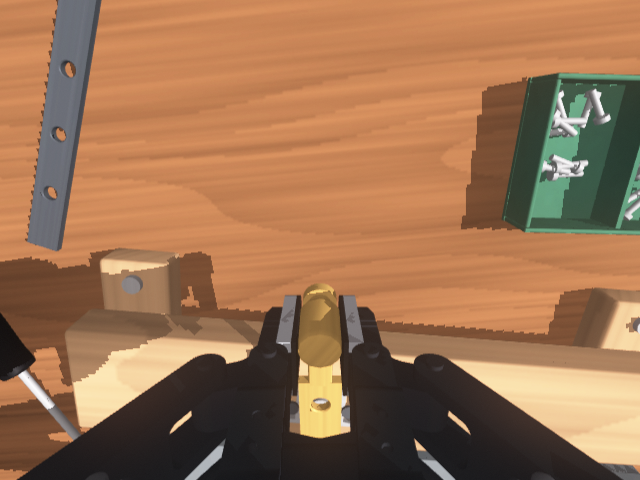

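View pics/s7.png

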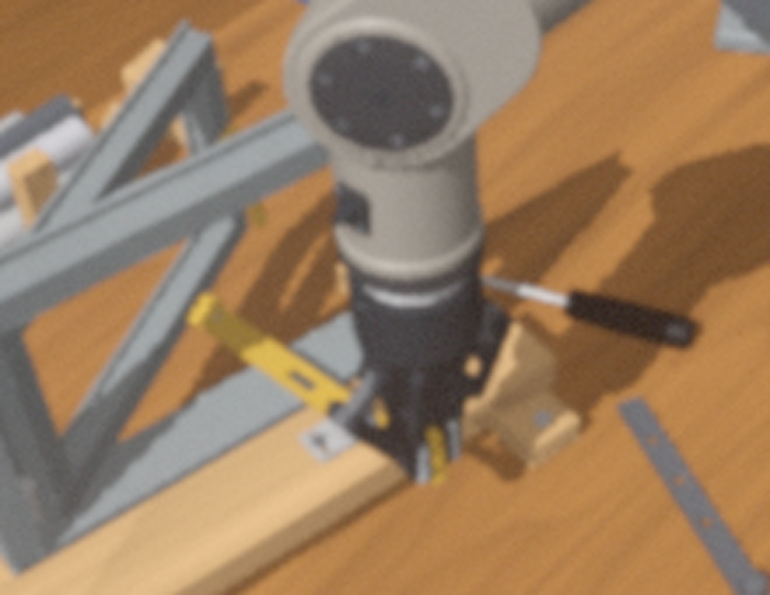

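>>> {"name": "apply_moves", "arguments": {"deltas": "1 0.0015 -0.0005 0 0.004; 1 0.004 -0.0015 0 0.011; 1 0.007 -0.0025 0 0.02; 1 0.0105 -0.0035 0 0.03; 1 0.014 -0.0045 0 0.04; 1 0.0175 -0.0055 0 0.05; 1 0.021 -0.0065 0 0.06; 1 0.0245 -0.0072 0 0.07; 1 0.0275 -0.0078 0 0.08; 1 0.03 -0.0081 0 0.086; 1 0.0315 -0.0083 0 0.089; 1 0.0315 -0.0083 0 0.089"}}

```text
time: 9.2
position: [0.5676, 0.0654, 0.2768]
ee_rot: [0.707, -0.707, 0.002, -0.003]
contact_force: [0.2, 0.6, -3.2]
opening: 0.016
```

Run:
```python
from h import *
import pickle
w=cam("wrist");w=cam("wrist"); pickle.dump(w,open("w8.pkl","wb"));cv2.imwrite("pics/w8.png",w["image"][:,:,::-1]); s=cam("side"); a=s["image"][130:300,180:400,::-1]; cv2.imwrite("pics/s8.png",cv2.resize(a,None,fx=3.5,fy=3.5,interpolation=cv2.INTER_CUBIC)); print(ee(),env.sense()["contact_force"])
a=w["image"][370:450,270:370,::-1]; cv2.imwrite("pics/w8b.png",cv2.resize(a,None,fx=7,fy=7,interpolation=cv2.INTER_CUBIC))
```

```text
(array([0.56759985, 0.06543762, 0.27690478]), array([[ 9.99975757e-01,  1.15454111e-03,  6.86678835e-03],
       [-6.86714002e-03,  3.00915350e-04,  9.99976376e-01],
       [ 1.15244751e-03, -9.99999288e-01,  3.08836450e-04]])) [ 0.52748491 -0.88655731 -5.0683696 ]
```

View pics/w8b.png

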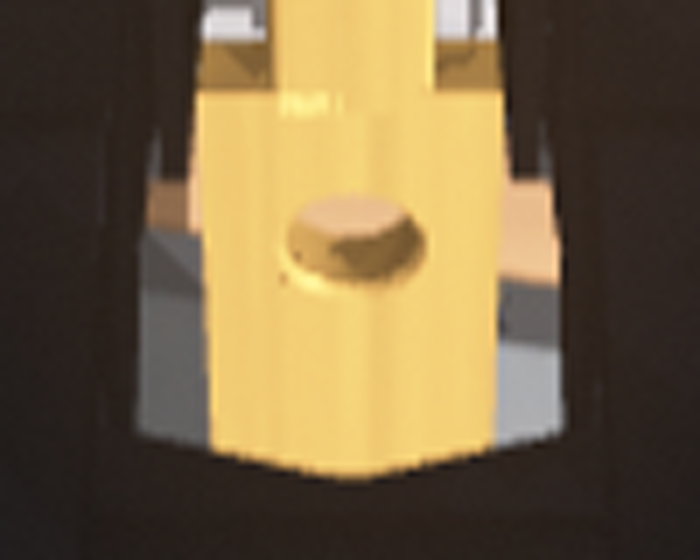

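View pics/w8.png

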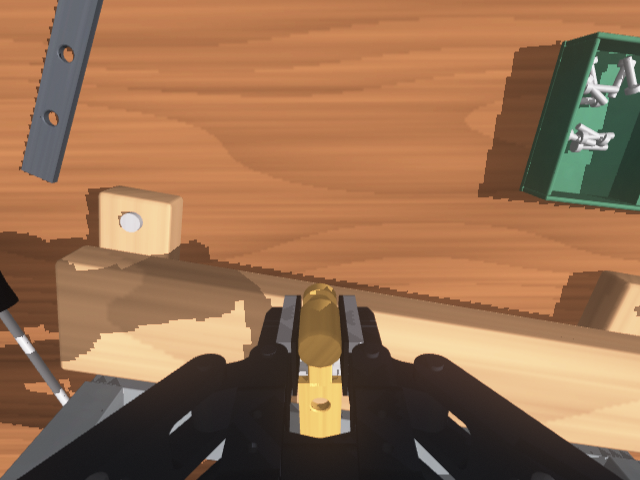

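View pics/s8.png

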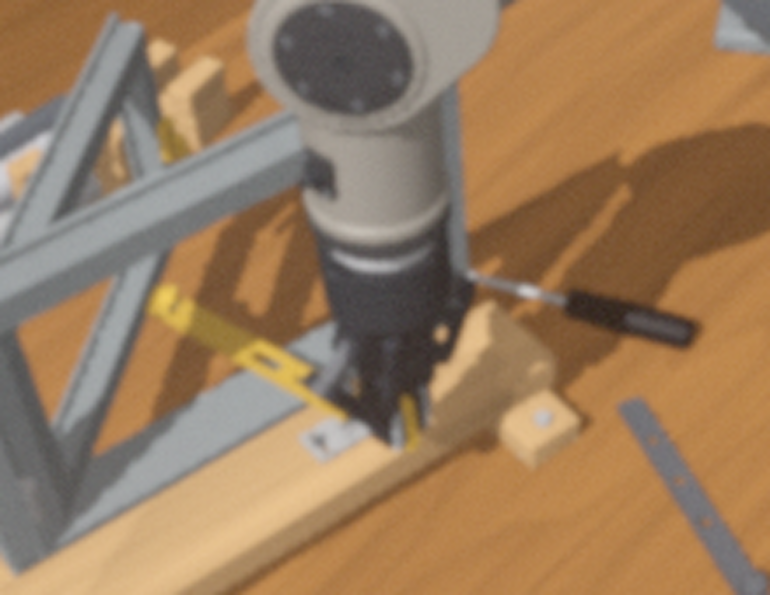

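Run:
```python
from k import *
import pickle
w=pickle.load(open("w8.pkl","rb"))
B=lambda u,v:np.array([270+(u+.5)/7-.5,370+(v+.5)/7-.5])
for z in (.0896,.0916,.0936): print(onz(w,B(356,243),z))
print("pin px",proj(w,[.6294,.0656,.072]),proj(w,[.6294,.0656,.0595]))
# plate edges in crop
print(onz(w,B(250,40),.0585),onz(w,B(450,40),.0585))
P=piv(.756);print(P)
```

```text
[0.63197409 0.06561791 0.0896    ]
[0.63011519 0.06562425 0.0916    ]
[0.62825629 0.06563059 0.0936    ]
pin px [320.27880859 377.71486278] [320.22683904 363.68063077]
[0.63860545 0.05636267 0.0585    ] [0.63873985 0.07391287 0.0585    ]
[0.80437424 0.06534648]
```

>>> {"name": "apply_moves", "arguments": {"deltas": "1 0 0 -0.004 0; 1 -0.0005 0 -0.008 0; 1 -0.001 0 -0.012 0; 1 -0.0015 0 -0.016 0; 1 -0.002 0 -0.018 0; 1 -0.002 0 -0.018 0; 1 -0.002 0 -0.018 0"}}

```text
time: 10.05
position: [0.5656, 0.0656, 0.2591]
ee_rot: [0.707, -0.707, 0.002, -0.003]
contact_force: [-0.9, 1.3, 0.4]
opening: 0.0159
```

Run:
```python
from h import *
import pickle
w=cam("wrist");w=cam("wrist"); pickle.dump(w,open("w9.pkl","wb")); print(ee()[0],env.sense()["contact_force"])
a=w["image"][370:450,270:370,::-1]; cv2.imwrite("pics/w9b.png",cv2.resize(a,None,fx=7,fy=7,interpolation=cv2.INTER_CUBIC))
B=lambda u,v:np.array([270+(u+.5)/7-.5,370+(v+.5)/7-.5])
```

```text
[0.56561695 0.06550888 0.259092  ] [ 0.51018049 -0.10775686  0.13847506]
```

View pics/w9b.png

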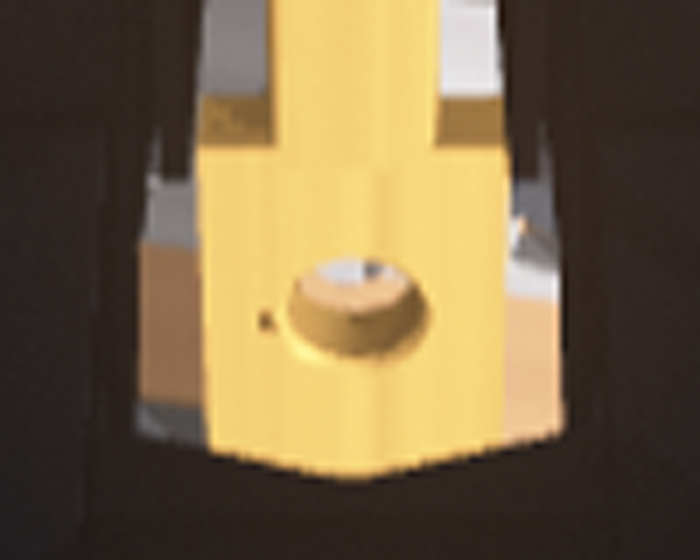

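Run:
```python
from h import *
import pickle
w=pickle.load(open("w9.pkl","rb"))
s=10; u0,v0=295,395
im=cv2.resize(w["image"][395:440,295:345,::-1],None,fx=s,fy=s,interpolation=cv2.INTER_NEAREST)
cv2.imwrite("pics/w9c.png",im); im=im.copy()
def circ(c,r,z,col):
    for th in np.linspace(0,2*np.pi,60):
        p=proj(w,[c[0]+r*np.cos(th),c[1]+r*np.sin(th),z]); q=((p-[u0,v0]+.5)*s).astype(int); cv2.circle(im,tuple(int(v) for v in q),2,col,-1)
circ((.6294,.0656),.0032,.072,(0,0,255));circ((.6294,.0656),.004,.0705,(0,0,128)); circ((.6294,.0656),.004,.062,(255,0,255))
h=.016*175/240
# hole, top face
circ((.5656+.065-.0003,.0656),.005,.067+h,(0,255,0)); circ((.5656+.065+.0,.0656),.005,.062+h,(255,0,0))
cv2.imwrite("pics/w9d.png",im)
```

```text
(no output)
```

View pics/w9d.png

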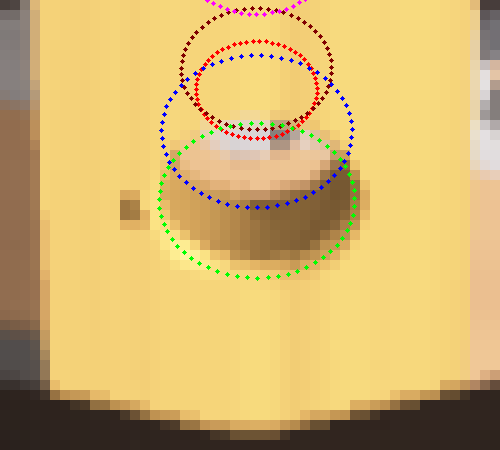

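View pics/w9c.png

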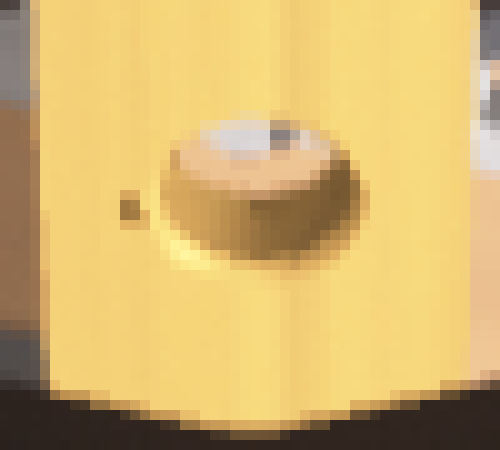

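>>> {"name": "apply_moves", "arguments": {"deltas": "1 -0.001 0 0.002 0; 1 -0.002 0 0.002 0; 1 -0.004 0 0.002 0; 1 -0.004 0 0.002 0; 1 -0.004 0 0.002 0; 1 -0.004 0 0.002 0"}}

```text
time: 10.75
position: [0.561, 0.0653, 0.2606]
ee_rot: [-0.707, 0.707, -0.003, 0.002]
contact_force: [-0.6, -0.4, -0.7]
opening: 0.0159
```

```bash
cat > ov.py <<'E'
from h import *
import sys
def ov(name,pin,hole,lift,u0=290,v0=380,H=60,W=60,s=10):
    w=cam("wrist"); w=cam("wrist")
    p=ee()[0]; print(p,env.sense()["contact_force"])
    im=cv2.resize(w["image"][v0:v0+H,u0:u0+W,::-1],None,fx=s,fy=s,interpolation=cv2.INTER_NEAREST)
    cv2.imwrite(f"pics/{name}a.png",im); im=im.copy()
    def circ(c,r,z,col):
        for th in np.linspace(0,2*np.pi,60):
            q=proj(w,[c[0]+r*np.cos(th),c[1]+r*np.sin(th),z]); q=((q-[u0,v0]+.5)*s).astype(int); cv2.circle(im,tuple(int(v) for v in q),2,col,-1)
    circ(pin,.0032,.072,(0,0,255));circ(pin,.004,.0705,(0,0,128))
    h=lift*175/240
    hx=p[0]+hole[0]; hy=p[1]+hole[1]
    circ((hx,hy),.005,.067+h,(0,255,0)); circ((hx+.005*lift/.24,hy),.005,.062+h,(255,0,0))
    cv2.imwrite(f"pics/{name}b.png",im)
E
python3 -c "
from ov import *
ov('w10',(.6305,.0648),(.0642,.0002),.018)"
```

```text
[0.5610659  0.06532897 0.26055266] [-1.01515077e+00 -9.47813133e-01 -5.52451092e-04]
```

View pics/w10a.png

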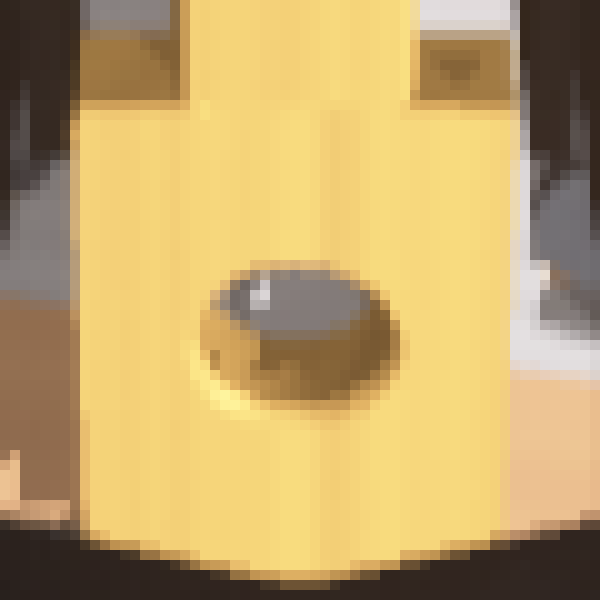

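View pics/w10b.png

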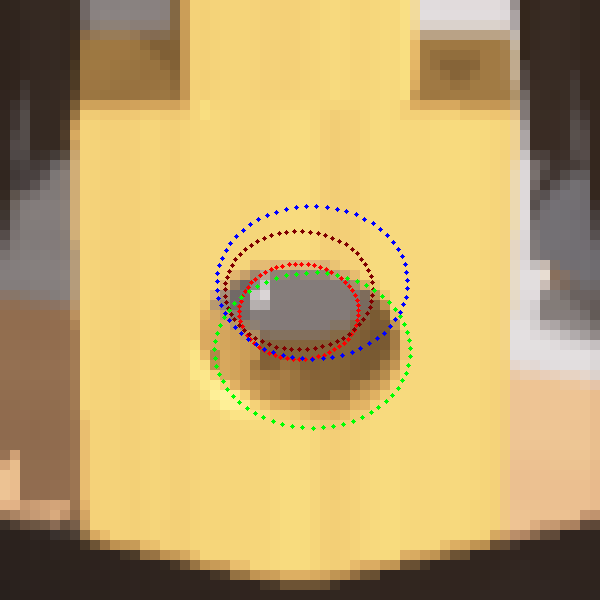

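>>> {"name": "apply_moves", "arguments": {"deltas": "1 0.002 -0.0002 0 0; 1 0.0045 -0.0004 0 0; 1 0.0045 -0.0004 -0.001 0; 1 0.0044 -0.0004 -0.002 0; 1 0.0043 -0.0004 -0.003 0; 1 0.0043 -0.0004 -0.004 0; 1 0.0042 -0.0004 -0.0045 0; 1 0.0042 -0.0004 -0.005 0; 1 0.0041 -0.0004 -0.0055 0"}}

```text
time: 11.75
position: [0.5655, 0.065, 0.2553]
ee_rot: [0.707, -0.707, 0.002, -0.003]
contact_force: [0.1, 0.5, 1.7]
opening: 0.0162
```

>>> {"name": "apply_moves", "arguments": {"deltas": "1 0 0 -0.0005 0; 1 -0.0001 0 -0.001 0; 1 -0.0001 0 -0.001 0"}}

```text
time: 12.05
position: [0.5652, 0.0648, 0.254]
ee_rot: [-0.707, 0.707, -0.003, 0.002]
contact_force: [-0.1, -0.5, 1.4]
opening: 0.016
```

>>> {"name": "apply_moves", "arguments": {"deltas": "1 0 0 -0.0005 0; 1 -0.0001 0 -0.001 0; 1 -0.0001 0 -0.001 0"}}

```text
time: 12.35
position: [0.5651, 0.0649, 0.2531]
ee_rot: [-0.707, 0.707, -0.003, 0.002]
contact_force: [0.2, 0.2, 0.4]
opening: 0.0165
```

```bash
python3 -c "
from ov import *
ov('w11',(.6300,.065),(.064,.0),.0104)
s=cam('side'); a=s['image'][170:300,180:360,::-1]; cv2.imwrite('pics/s11.png',cv2.resize(a,None,fx=4.4,fy=4.4,interpolation=cv2.INTER_CUBIC))"
```

```text
[0.56512615 0.06485633 0.25314215] [ 0.58112364 -1.37114607  0.48985104]
```

View pics/w11a.png

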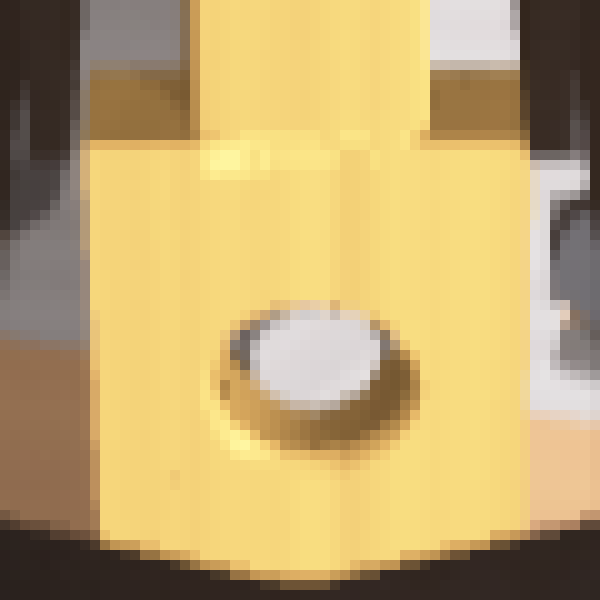

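View pics/s11.png

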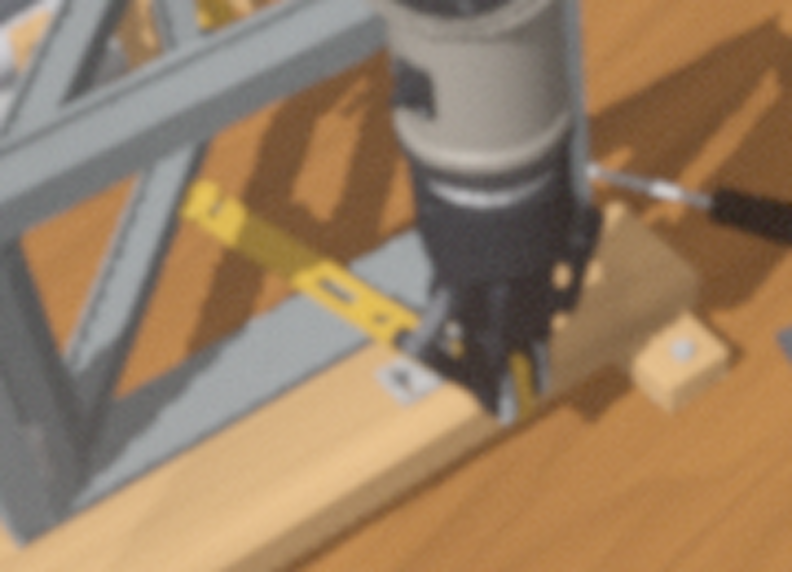

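>>> {"name": "apply_moves", "arguments": {"deltas": "1 -0.0001 0 -0.001 0; 1 -0.0002 0 -0.002 0; 1 -0.0003 0 -0.003 0; 1 -0.0004 0 -0.004 0; 1 -0.0005 0 -0.005 0; 1 -0.0005 0 -0.005 0"}}

```text
time: 13.1
position: [0.5645, 0.065, 0.2479]
ee_rot: [-0.707, 0.707, -0.003, 0.002]
contact_force: [-1.2, -0.4, 0.7]
opening: 0.0161
```

>>> {"name": "apply_moves", "arguments": {"deltas": "1 -0.0001 0 -0.001 0; 1 -0.0002 0 -0.002 0; 1 -0.0003 0 -0.003 0; 1 -0.0003 0 -0.003 0"}}

```text
time: 13.5
position: [0.5644, 0.065, 0.2451]
ee_rot: [0.707, -0.707, 0.002, -0.002]
contact_force: [-1.7, 0.3, 0.8]
opening: 0.0162
```

>>> {"name": "apply_moves", "arguments": {"deltas": "1 0.0001 0 -0.0007 0; 1 0.0001 0 -0.0014 0; 1 0.0001 0 -0.0019 0; 1 0.0001 0 -0.0019 0; 1 0.0001 0 -0.0019 0"}}

```text
time: 14.0
position: [0.5645, 0.0651, 0.2434]
ee_rot: [0.707, -0.707, 0.002, -0.002]
contact_force: [-1.9, -0.0, 1.6]
opening: 0.0161
```

```bash
python3 -c "
from ov import *
ov('w12',(.6300,.065),(.064,.0),.0)
s=cam('side'); a=s['image'][170:300,180:360,::-1]; cv2.imwrite('pics/s12.png',cv2.resize(a,None,fx=4.4,fy=4.4,interpolation=cv2.INTER_CUBIC))"
```

```text
[0.56450422 0.06502007 0.24335527] [-1.13874782  0.43008589  1.4535974 ]
```

View pics/w12a.png

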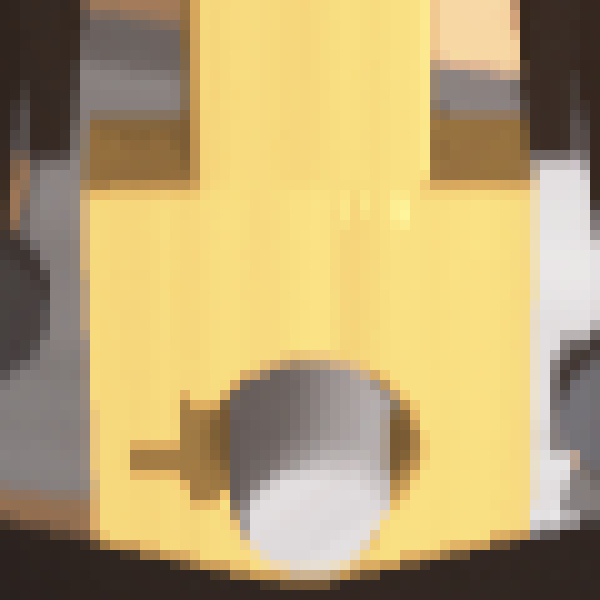

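>>> {"name": "apply_moves", "arguments": {"deltas": "1 -0.0002 0 -0.0003 0; 1 -0.0003 0 -0.0006 0; 1 -0.0003 0 -0.0008 0; 1 -0.0003 0 -0.0008 0"}}

```text
time: 14.55
position: [0.5644, 0.0651, 0.2432]
ee_rot: [-0.707, 0.707, -0.002, 0.003]
contact_force: [-2.0, -0.7, 7.7]
opening: 0.0164
```

>>> {"name": "apply_moves", "arguments": {"deltas": "0.4 0 0 0.0008 0; 0.2 0 0 0.0008 0; 0 0 0 0.0008 0; -0.3 0 0 0.0008 0; -0.3 0 0 0.0008 0; -0.3 0 0 0.0008 0; -0.3 0 0 0.0008 0"}}

```text
time: 15.25
position: [0.5641, 0.065, 0.2433]
ee_rot: [-0.707, 0.707, -0.002, 0.002]
contact_force: [0.6, -0.5, -0.2]
opening: 0.0557
```

```bash
python3 -c "
from ov import *
ov('w13',(.6300,.065),(.064,.0),.0)
w=cam('wrist'); cv2.imwrite('pics/w13.png',w['image'][:,:,::-1])"
```

```text
[0.56415748 0.06497896 0.24329959] [-0.00938768  0.66399199  0.6618661 ]
```

View pics/w13.png

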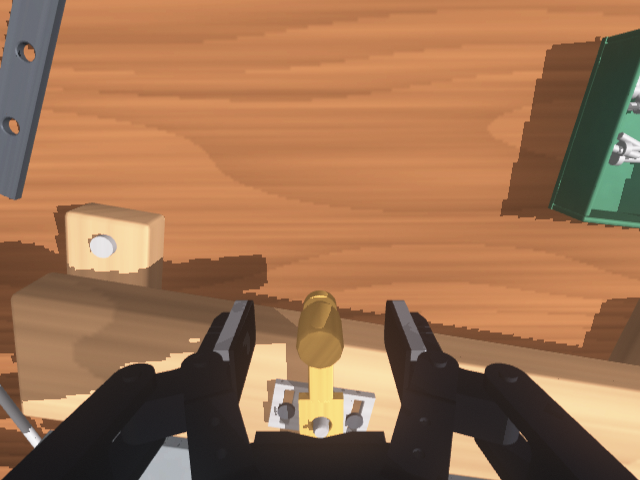

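Released, with the knob clear between the open pads at (320,335) and the pin through the hole at (320,425). Now I'll raise the gripper and back away.

>>> {"name": "apply_moves", "arguments": {"deltas": "-0.3 0 0 0.01 0; -0.3 0 0 0.03 0; -0.3 0 0 0.06 0; -0.3 0 0 0.09 0; -0.3 -0.02 0 0.12 0; -0.3 -0.05 0.01 0.14 0; -0.3 -0.08 0.02 0.15 0; -0.3 -0.08 0.02 0.15 0; -0.3 -0.08 0.02 0.15 0; -0.3 -0.08 0.02 0.15 0"}}

```text
time: 16.4
position: [0.4847, 0.0845, 0.3934]
ee_rot: [-0.707, 0.707, -0.003, 0.003]
contact_force: [0.2, 0.5, -0.2]
opening: 0.0555
```

Run:
```python
from k import *
w=cam("wrist"); cv2.imwrite("pics/w14.png",w["image"][:,:,::-1]); a=w["image"][200:440,220:420,::-1]; cv2.imwrite("pics/w14c.png",cv2.resize(a,None,fx=2.5,fy=2.5,interpolation=cv2.INTER_CUBIC))
s=cam("side");cv2.imwrite("pics/s14.png",cv2.resize(s["image"][130:330,140:400,::-1],None,fx=3,fy=3,interpolation=cv2.INTER_CUBIC))
import pickle; pickle.dump((w,s),open("w14.pkl","wb"))
```

```text
(no output)
```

View pics/w14c.png

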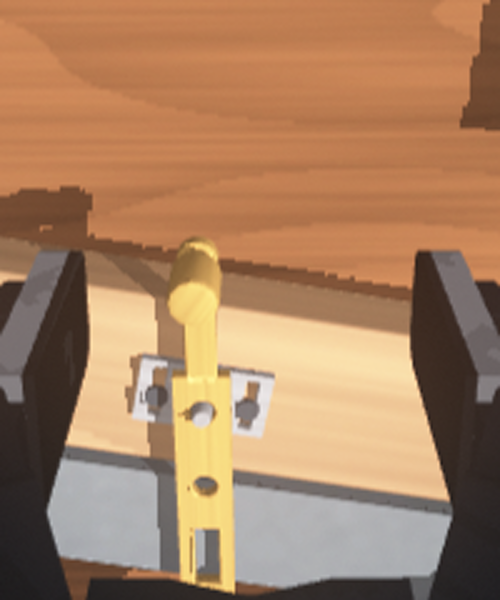

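View pics/s14.png

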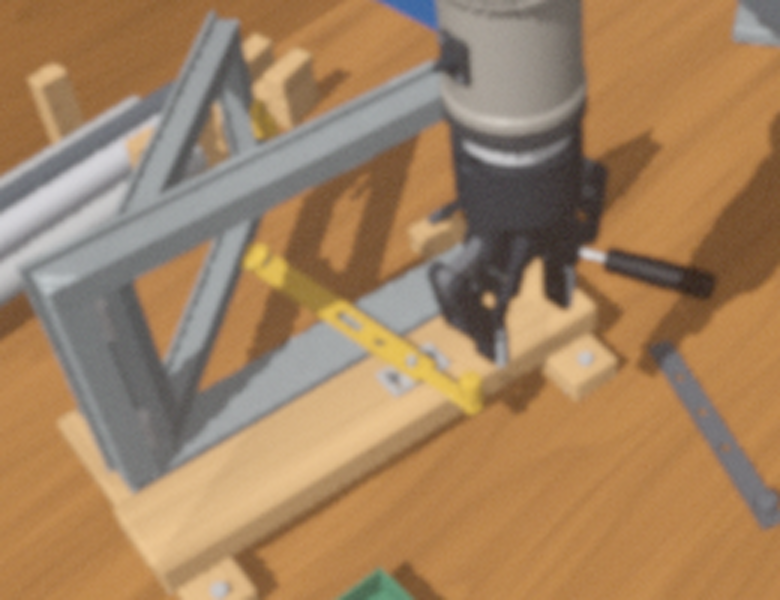

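Run:
```python
from k import *
import pickle
w,s=pickle.load(open("w14.pkl","rb"))
a=np.array([220+194/2.5,200+302/2.5]);b=np.array([140+471/3,130+383/3])
print(tri([(w,a),(s,b)]).x, onz(w,a,.097),onz(s,b,.097))
pa=np.array([220+204/2.5,200+416/2.5]); print("pin",onz(w,pa,.072))
a=w["image"][340:440,270:330,::-1]; cv2.imwrite("pics/w14d.png",cv2.resize(a,None,fx=6,fy=6,interpolation=cv2.INTER_CUBIC))
```

```text
[0.56799566 0.06549165 0.09003742] [0.56463877 0.06599327 0.097     ] [0.55720061 0.07092657 0.097     ]
pin [0.62888501 0.06661883 0.072     ]
```

View pics/w14d.png

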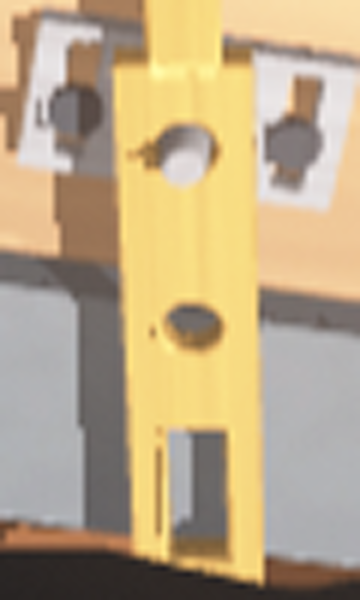

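```bash
python3 -c "
from bench import env
print(env.close_job(), env.sense()['time'])"
```

```text
the job is handed in; nothing more can be done
the job is handed in; nothing more can be done
```

The window is open to its widest setting: the stay's last hole is over the pin, and I've let go of the knob and handed the job in. It took about 16.5 s of the 51 s allowed. No verdict came back.

**What I did:** I took the stay by its knob, lifted it off the pin and swung the sash out to about 0.76 rad by my calculation. I then lowered the last hole onto the pin in small steps. The force stayed under 2 N until the bar seated and reached 7.7 N at the final light push. I opened the gripper and backed it away.

**Last checks that agreed:**
- The wrist picture shows the pin standing up through the hole nearest the knob.
- The hand seated within 0.5 mm of its height when it first gripped the knob, with the bar down on the pin.
- The tool force read about zero after release and backing off.
- I never touched the other items on the bench. The spare stay, tray and screwdriver looked undisturbed in the pictures, but I did not re-measure any of the items or check the rest in the last pictures.

**Checks that disagreed:** locating the knob top from two cameras after release put it at 90 mm instead of the expected 97 mm. I put this down to reading a coarse side picture, because the pin through the hole and the seating height both show the bar lying down. My picture estimates of the pin's position also differed by 1 to 2 mm, so I settled the final fit by feel and by seeing the pin in the hole.

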